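# Index the seed turntable to the triangular dish and lock it

## Robot

A 7-joint arm with a two-finger parallel gripper is mounted at the origin on the work surface. World frame = base frame: x ahead of the robot, y to its left, z up, the work surface at z = 0. Lengths are in m, angles in rad, forces in N, time in s.
With the tool pointing down it reaches from about 0.425 to 0.95 m from the base axis. Payload 16.7 kg.
Tool frame: the origin (TCP) lies at the very end of the fingers, on their centre line; the grasp point (between the pads) lies behind it (bot.tcp_to_grasp is the z of the grasp point in the tool frame, in m); z points along the fingers, y is the line along which they close (so a half turn about z gives the same grasp; the last joint's range is limited). The gripper opens to 94 mm and grips with 3 to 60 N. Pads are 16 mm wide; open, the fingers measure 119 mm over their backs; the gripper's body (75 mm by 177 mm) begins 78 mm behind the grasp point.
Start: joints at [-1.29, 0.426, 0.074, 1.606, -0.034, 1.111, -0.067], TCP at [0.281, 0.614, 0.205] pointing down, gripper open.
Joint ranges: [-2.85, 2.85], [-0.5, 2.14], [-1.23, 1.37], [0.21, 2.46], [-1.02, 4.16], [0.16, 2.05], [-2.73, 2.73]. Speed limits (rad/s): [1.89, 1.89, 2.39, 2.39, 3.01, 3.01, 3.01].

## Interface

Orientations are given as a unit quaternion [x, y, z, w].
In Python, from rig import bot, vision, spotter gives the robot as it stands.
- The arm moves only by the shell command python3 -m inch 'ROWS' [OPENING] [FORCE]. ROWS is JSON, a list of rows, each a list of 2 entries, a list of its own where there are three numbers: the shift along the world's x, y, z as a fraction of full scale, then the turn, a rotation vector about the world's x, y, z as a fraction of full scale. A call has 1 to 20 rows; each row is the pose to reach, as a shift and turn from the pose commanded when the call began; what a row does not reach only later rows make up. Full scale, the value 1, is 0.2 m for a shift and 90 degrees for a turn. A row lasts 1/8 s, in which the tool goes at most 62.5 mm and 10.7 degrees, less where a joint would pass 70% of its speed; a pose out of reach is approached as far as the arm can. A call with a number of a shift or a turn outside -1 to 1 is refused whole. A call with a gripper value outside its range is refused whole. OPENING is the closure, from 0 (fully open) to 1 (shut), set as the call begins (- or left out, the last holds). The fingers move at their own pace and stop on an object; FORCE is the grip in N (left out, the last holds). Time passes only in rows, so rows that repeat a pose let the fingers close. It gives the time, the measured TCP pose, the force, the opening and the grip force at its end, in the units of the state.
- bot.observe(): the state, without advancing time (a new reading comes with each control period).
- vision.get_image(name): name is "side" or "top" or "wrist"; returns a dict with "frame" (400x640x3 uint8, red, green, blue), "fov_y" (degrees; the focal length in pixels is half the picture's height over the tangent of half this angle, whatever the lens; pixels are square), "cx", "cy" (the principal point, pixels), "R" (3x3) and "t" (3): a world point X has camera coordinates R X + t; the wrist camera has in their place "mount" (4x4, takes a point from camera to tool coordinates, whose origin is the TCP and whose axes are the flange's). Camera axes: x right, y down, z forward; pixel columns grow to the right and rows downward; lengths in m; the calibration is good to about 2 mm. A picture is of the moment at which its call begins: read the wrist's pose just before it. There is no depth.
- bot.close_job(): hands the job in; it is judged then, once.
Trained networks look in the newest picture that a camera, given by its name, has taken for a name from the list of things; names that differ only in an ending like _2 or _b are one class to them, and where a whole thing is asked for, a point or a joint stands for the part that bears it (a point fixed in the world has none). Each returns a list of dicts, best first, with "p" (0 to 1); they miss things now and then, are a little off and sometimes report something else, mostly with a low value. They report only what shows in the picture. A call takes as long as a camera call.
- spotter.masks_of(camera, query): "mask" (400x640 bool, what is visible of it) and "uv" ([column, row] in pixels, amid what is visible of it).
- spotter.landmark_of(camera, query): "uv" ([column, row] in pixels: a listed point, or the origin of a listed thing).
The state is a dict: "time": time; "joints": joint angles; "qvel": joint speeds; "tau": joint torques, N m; "tool_pos": TCP position; "ee_rot": TCP orientation; "wrist_force": force on the tool from outside, world axes, zero at the start; "wrist_torque": the same for the moment, N m; "grip_width": finger opening in m; "grip_force": force on a finger pad.
Only numpy, scipy, OpenCV 4.12 (cv2) and the standard library are available. Lean on these libraries where they do the work, as an engineer would, in place of code of your own. Each camera call takes 0.05 s, during which the arm holds its last target. There are 200 camera calls.

## Task

Draw the turntable's lock slider out, turn the turntable by its posts until the triangular seed dish stands straight under the lens and the detent has caught, then slide the lock fully home again. Turn it steadily, so that every dish stays on its own station, and leave everything round the stand where it is.

Things in the scene. Friction and masses are not known exactly. Their poses are not given: they have to be found in the camera images.
- stand: Inspection stand, fixed: round grey foot, 105 mm radius, under the turntable. Origin on the bench on the turntable's axis; z up, x axis from there to the lens column (steel, 10 mm radius, 250 mm high, 195 mm along +x), -y axis to the lock. The lock's track runs along -y, 50 mm wide, 26 mm high, out to 243 mm, with a 34 mm high end stop.
- lens_spot (a point): The point on the turntable's upper face (54 mm above the bench) straight below the centre of the lens, 90 mm from the turntable's axis.
- lens (a point): Centre of the ring lens, 207 mm above the bench, 90 mm from the turntable's axis: a white ring of 51 mm outer radius, 16 mm thick, with clear glass, held by a black arm (16 mm wide) from the column.
- turntable (a joint): Angle of the turntable, rad, 0 at the start, growing counter-clockwise seen from above; it turns without end either way. A sprung detent holds it at 0 and at every 72 degrees (1.2566 rad) from there; let go within about 3 degrees of a detent it settles into it. Leaving a detent takes or entering a detent takes about 5 to 8 N at a post, turning between detents under 1 N.
- hub (a point): Centre of the upper face of the turntable, a dark round plate of 150 mm radius, 54 mm above the bench; a boss of 22 mm radius rises 12 mm there. Five stations lie 90 mm from its axis, 72 degrees apart, a dish loose on each. In every detent one station is straight under the lens.
- tri_dish: The triangular sample dish, the only three-sided one on the turntable: aluminium, sides about 93 mm, 16 mm high, some seeds in it, 50 to 100 g. Origin at the centre of its underside, z up. It stands loose on one of the four stations that are not under the lens.
- lock (a joint): Lock slider, m: 0 is home (locked), 0.035 fully drawn out, away from the turntable. Its bolt runs under the plate: while the slider is less than about 14 mm out it blocks the turntable, and it goes home only when the turntable sits in a detent. It slides stiffly (2 to 3 N) and stays where left. At the start it is home (within 2 mm).
- lock_grip (a point): Centre of the top of the lock slider's black grip, 94 mm above the bench. The grip is an upright block 16 mm thick across the track, 34 mm along the track (the stand's y axis) and 60 mm high; it moves with the slider, its centre 175 mm from the turntable's axis when home and 210 mm when drawn out.
- tall_bottle: Bystander: amber bottle, 32 mm radius, 210 mm high, standing upright close to the turntable. Origin at the centre of its underside.
- jar: Bystander: glass jar, 34 mm radius, 90 mm high. Origin at the centre of its underside.
- petri_stack: Bystander: stack of four petri dishes, 45 mm radius, 60 mm high. Origin at the centre of its underside.
- dish_stack: Bystander: pile of three triangular aluminium dishes on the bench itself, sides about 93 mm, 32 mm high in all. Origin at the centre of its underside.
- forceps: Bystander: steel forceps lying flat, 130 mm long (its x axis), 6 mm high. Origin at its middle on the bench.
- seed_tray: Bystander: grey tray of sprouting seeds on the left of the bench, 140 x 200 x 40 mm. Origin at the centre of its underside.
- petri: Lidded clear petri dish, 36 mm radius, 15 mm high, loose on the station that is under the lens at the start. Origin at the centre of its underside.
- square_dish: Square aluminium dish, 62 x 62 x 16 mm, loose on a station of the turntable. Origin at the centre of its underside.
- tin: Round closed tin, 33 mm radius, 24 mm high, loose on a station of the turntable. Origin at the centre of its underside.
- long_boat: Oblong aluminium dish, 78 x 42 x 18 mm, loose on a station of the turntable. Origin at the centre of its underside.
- post0 (a point): Top centre, 109 mm above the bench, of post 0: one of five upright round steel posts for turning the turntable, 14 mm diameter, 55 mm high, fixed to the plate 132 mm from the axis, midway between two stations.
- post1 (a point): Top centre, 109 mm above the bench, of post 1: one of five upright round steel posts for turning the turntable, 14 mm diameter, 55 mm high, fixed to the plate 132 mm from the axis, midway between two stations.
- post2 (a point): Top centre, 109 mm above the bench, of post 2: one of five upright round steel posts for turning the turntable, 14 mm diameter, 55 mm high, fixed to the plate 132 mm from the axis, midway between two stations.
- post3 (a point): Top centre, 109 mm above the bench, of post 3: one of five upright round steel posts for turning the turntable, 14 mm diameter, 55 mm high, fixed to the plate 132 mm from the axis, midway between two stations.
- post4 (a point): Top centre, 109 mm above the bench, of post 4: one of five upright round steel posts for turning the turntable, 14 mm diameter, 55 mm high, fixed to the plate 132 mm from the axis, midway between two stations.

How it is judged:
On the way, in this order (a step that is already met when the one before it is completed fails the run):
1. the lock slider is drawn out clear of the turntable (value of joint lock above 0.016 m), for 0.1 s.
2. the triangular dish stands under the lens, turntable in the detent, lock still out (horizontal distance between tri_dish and lens_spot below 0.014 m and (value of joint turntable between -5.06155 and -4.99155 rad or value of joint turntable between -3.80491 and -3.73491 rad or value of joint turntable between -2.54827 and -2.47827 rad or value of joint turntable between -1.29164 and -1.22164 rad or value of joint turntable between 1.22164 and 1.29164 rad or value of joint turntable between 2.47827 and 2.54827 rad or value of joint turntable between 3.73491 and 3.80491 rad or value of joint turntable between 4.99155 and 5.06155 rad) and value of joint lock above 0.012 m), for 0.2 s.
At the end, for the whole second after the job is handed in: The triangular dish is within 14 mm of the point under the lens, the turntable has been turned to another detent (within 2 degrees) and is at rest, and the lock slider is home (within 4 mm) (horizontal distance between tri_dish and lens_spot below 0.014 m and (value of joint turntable between -5.06155 and -4.99155 rad or value of joint turntable between -3.80491 and -3.73491 rad or value of joint turntable between -2.54827 and -2.47827 rad or value of joint turntable between -1.29164 and -1.22164 rad or value of joint turntable between 1.22164 and 1.29164 rad or value of joint turntable between 2.47827 and 2.54827 rad or value of joint turntable between 3.73491 and 3.80491 rad or value of joint turntable between 4.99155 and 5.06155 rad) and value of joint lock below 0.004 m and velocity of joint turntable between -0.02 and 0.02 rad/s); the robot touches nothing.
It fails at once if a dish slid off its station's circle (75 to 105 mm from the axis), was lifted off the plate or tipped ((horizontal distance between petri and hub below 0.075 m or horizontal distance between petri and hub above 0.105 m or z of petri in the frame of hub above 0.012 m or angle between petri's own z axis and vertical above 0.25 rad) or (horizontal distance between tri_dish and hub below 0.075 m or horizontal distance between tri_dish and hub above 0.105 m or z of tri_dish in the frame of hub above 0.012 m or angle between tri_dish's own z axis and vertical above 0.25 rad) or (horizontal distance between square_dish and hub below 0.075 m or horizontal distance between square_dish and hub above 0.105 m or z of square_dish in the frame of hub above 0.012 m or angle between square_dish's own z axis and vertical above 0.25 rad) or (horizontal distance between tin and hub below 0.075 m or horizontal distance between tin and hub above 0.105 m or z of tin in the frame of hub above 0.012 m or angle between tin's own z axis and vertical above 0.25 rad) or (horizontal distance between long_boat and hub below 0.075 m or horizontal distance between long_boat and hub above 0.105 m or z of long_boat in the frame of hub above 0.012 m or angle between long_boat's own z axis and vertical above 0.25 rad)).
It fails at once if a bystander was pushed more than 15 mm or tipped (distance of any of tall_bottle, jar, petri_stack, dish_stack, forceps, seed_tray from where it was at the start of the episode above 0.015 m or angle between any of tall_bottle, jar, petri_stack, dish_stack, forceps, seed_tray's own z axis and vertical above 0.25 rad).
It also fails if it takes over 64 s, if anything falls off the work surface, if the arm or the gripper's body presses on something with over 40 N, if the wrist force passes 120 N, or if a joint passes its speed limit or range.

## Working session

There is one attempt and no reset: what is moved stays moved. The work goes in short steps, Python scripts to look and compute and a shell command to move; the robot and the scene stay as the last step left them, time stands still between calls to the robot, and variables do not carry over. Pictures are saved under pics/ and viewed, at most 10 in all, crops included, and the job is handed in when it is done.

```bash
mkdir -p pics
cat > h.py <<'E'
import numpy as np, cv2
from rig import bot, vision, spotter
from scipy.spatial.transform import Rotation as Ro
def cam(n):
    s=bot.observe(); im=vision.get_image(n)
    f=200/np.tan(np.radians(im["fov_y"])/2)
    if "R" in im: R=np.array(im["R"]);t=np.array(im["t"])
    else:
        M=np.array(im["mount"]); T=np.eye(4);T[:3,:3]=Ro.from_quat(s["ee_rot"]).as_matrix();T[:3,3]=s["tool_pos"]
        W=np.linalg.inv(T@M);R=W[:3,:3];t=W[:3,3]
    return im,f,R,t
def ray(c,uv):
    im,f,R,t=c
    d=R.T@np.array([(uv[0]-im["cx"])/f,(uv[1]-im["cy"])/f,1]);return -R.T@t,d/np.linalg.norm(d)
def atz(c,uv,z):
    o,d=ray(c,uv);return o+d*(z-o[2])/d[2]
def tri(rs):
    A=sum(np.eye(3)-np.outer(d,d) for o,d in rs);b=sum((np.eye(3)-np.outer(d,d))@o for o,d in rs)
    return np.linalg.solve(A,b)
def save(c,n): cv2.imwrite("pics/"+n,c[0]["frame"][:,:,::-1])
E
python3 - <<'E'
from h import *
s=bot.observe();print(s["time"],s["tool_pos"],s["ee_rot"],bot.tcp_to_grasp)
Z=dict(stand=0,lens_spot=.054,lens=.207,hub=.054,tri_dish=.054,lock_grip=.094,tall_bottle=0,jar=0,petri_stack=0,dish_stack=0,forceps=0,seed_tray=0,petri=.054,square_dish=.054,tin=.054,long_boat=.054,post0=.109,post1=.109,post2=.109,post3=.109,post4=.109)
L={}
for n in("top","side"):
    c=cam(n);save(c,n+"0.png")
    print(n,np.round(-c[2].T@c[3],3))
    for q in Z:
        r=spotter.landmark_of(n,q)
        if r:
            r=r[0];L.setdefault(q,[]).append(ray(c,r["uv"]))
            print(n,q,round(r["p"],2),np.round(r["uv"]),np.round(atz(c,r["uv"],Z[q]),3))
for q in L:
    if len(L[q])>1:print(q,np.round(tri(L[q]),3))
E
```

```text
0.0 [0.28111169 0.61318208 0.20476731] [ 2.13236277e-01  9.77000443e-01 -6.46775600e-04 -7.76342753e-05] -0.0188
top [0.496 0.174 1.079]
top lens_spot 0.69 [431. 215.] [ 0.518 -0.183  0.054]
top lens 0.77 [398. 150.] [ 0.667 -0.058  0.207]
top hub 0.77 [382. 191.] [ 0.583 -0.052  0.054]
top tri_dish 0.75 [393. 228.] [ 0.486 -0.081  0.054]
top lock_grip 0.8 [452. 201.] [ 0.555 -0.227  0.094]
top tall_bottle 0.59 [314. 254.] [0.414 0.129 0.   ]
top jar 0.85 [289. 178.] [0.627 0.198 0.   ]
top petri_stack 0.93 [423. 266.] [ 0.378 -0.174  0.   ]
top dish_stack 0.78 [452. 156.] [ 0.689 -0.27   0.   ]
top forceps 0.57 [326. 138.] [0.741 0.091 0.   ]
top seed_tray 0.83 [162. 254.] [0.419 0.546 0.   ]
top petri 0.7 [383. 158.] [ 0.673 -0.058  0.054]
top square_dish 0.31 [394. 226.] [ 0.49  -0.083  0.054]
top tin 0.68 [360. 218.] [0.513 0.009 0.054]
top long_boat 0.6 [412. 188.] [ 0.593 -0.134  0.054]
top post0 0.89 [356. 145.] [0.698 0.023 0.109]
top post1 0.89 [356. 145.] [0.698 0.023 0.109]
top post2 0.89 [356. 145.] [0.698 0.023 0.109]
top post3 0.89 [356. 145.] [0.698 0.023 0.109]
top po
[... 928 characters left out ...]
 [ 0.67  -0.138  0.109]
side post3 0.75 [401. 291.] [ 0.67  -0.138  0.109]
side post4 0.75 [401. 291.] [ 0.67  -0.138  0.109]
lens [ 0.663 -0.057  0.205]
hub [ 0.58  -0.05   0.062]
tri_dish [ 0.491 -0.083  0.053]
lock_grip [ 0.486 -0.135  0.311]
tall_bottle [ 0.411  0.129 -0.004]
jar [ 0.739  0.171 -0.362]
petri_stack [ 0.375 -0.175 -0.004]
dish_stack [ 0.692 -0.272 -0.002]
forceps [0.552 0.071 0.175]
seed_tray [0.421 0.545 0.001]
petri [ 0.665 -0.056  0.053]
square_dish [ 0.525 -0.053  0.224]
tin [0.51  0.009 0.054]
long_boat [ 0.594 -0.134  0.055]
post0 [ 0.77  -0.026 -0.181]
post1 [ 0.77  -0.026 -0.181]
post2 [ 0.77  -0.026 -0.181]
post3 [ 0.77  -0.026 -0.181]
post4 [ 0.77  -0.026 -0.181]
```

```bash
python3 - <<'E'
import cv2
for n,(a,b,c,d) in dict(top=(230,80,520,300),side=(200,170,480,390)).items():
    i=cv2.imread(f"pics/{n}0.png")[b:d,a:c];cv2.imwrite(f"pics/{n}0c.png",cv2.resize(i,None,fx=2.7,fy=2.7,interpolation=cv2.INTER_CUBIC))
E
python3 - <<'E'
from h import *
for n in("top","side"):
    c=cam(n)
    for q,z in(("post0",.109),("lock_grip",.094)):
        for r in spotter.landmark_of(n,q):print(n,q,round(r["p"],2),np.round(r["uv"],1),np.round(atz(c,r["uv"],z),3))
E
```

```text
top post0 0.96 [429.8 214.4] [ 0.519 -0.162  0.109]
top post0 0.94 [355.6 145. ] [0.698 0.024 0.109]
top post0 0.85 [333.4 202.7] [0.551 0.084 0.109]
top post0 0.81 [416.5 153.9] [ 0.675 -0.132  0.109]
top post0 0.72 [380.4 241.4] [ 0.452 -0.034  0.109]
top lock_grip 0.54 [452.2 202.7] [ 0.549 -0.227  0.094]
side post0 0.9 [341.  321.5] [ 0.516 -0.163  0.109]
side post0 0.89 [323.4 228.2] [0.557 0.081 0.109]
side post0 0.77 [294.8 272.1] [ 0.453 -0.019  0.109]
side post0 0.63 [397.9 289.4] [ 0.666 -0.131  0.109]
side lock_grip 0.88 [361.5 346.8] [ 0.542 -0.222  0.094]
side lock_grip 0.43 [317.8 301.7] [ 0.484 -0.099  0.094]
```

View pics/top0c.png

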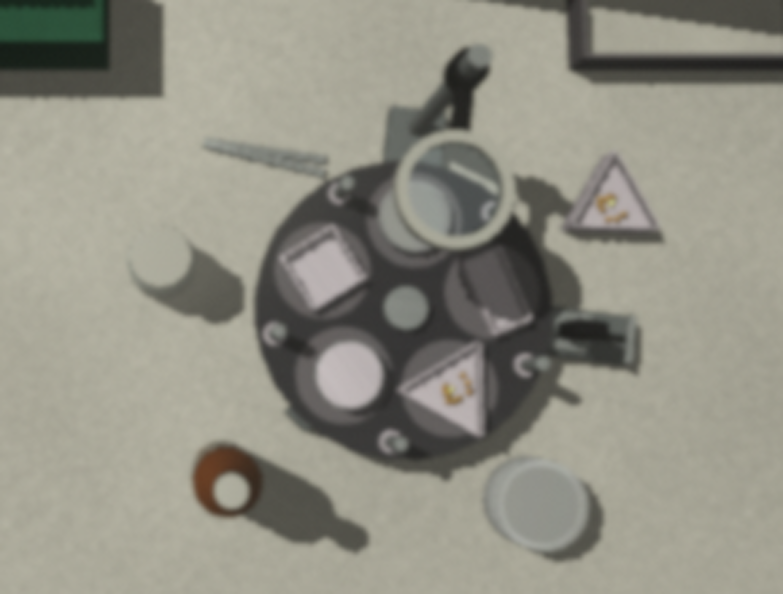

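View pics/side0c.png

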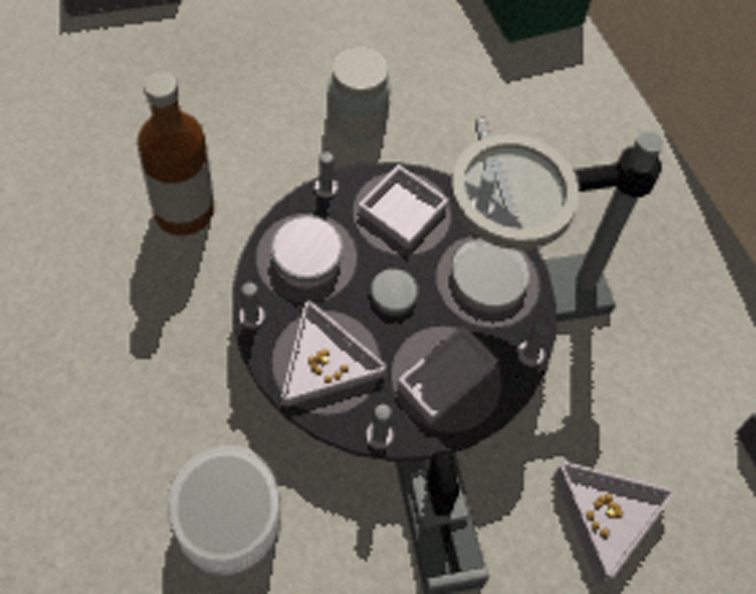

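Top view: the triangular dish (crop 455,390) lies at the lower right of the hub (405,307). The lens is at (455,190), the grip at (590,330) and the bottle at (228,480). The side view agrees: dish at (325,360), grip at (440,485). A +144° turn should put the dish under the lens. I'll fit the stand pose next and begin the approach.

```bash
cat >> h.py <<'E'
from scipy.optimize import least_squares
E
python3 - <<'E'
from h import *
T=[(429.8,214.4),(355.6,145),(333.4,202.7),(416.5,153.9),(380.4,241.4)];S=[(341,321.5),None,(323.4,228.2),(397.9,289.4),(294.8,272.1)]
ct,cs=cam("top"),cam("side")
P=[]
for a,b in zip(T,S):
    if b: p=tri([ray(ct,a),ray(cs,b)]);P.append(p);print(np.round(p,4))
P.append(atz(ct,T[1],.109));P=np.array(P)
rel=np.radians([-108,108,-36,180,36])
f=lambda v:np.r_[P[:,0]-v[0]-.132*np.cos(rel+v[2]),P[:,1]-v[1]-.132*np.sin(rel+v[2])]
r=least_squares(f,[.58,-.045,-.17]);v=r.x;print("fit",np.round(v,4),np.degrees(v[2]),np.round(f(v),4))
print("grip tri",tri([ray(ct,(452.2,202)),ray(cs,(361.5,346.8))]))
u=np.array([np.sin(v[2]),-np.cos(v[2])]);print("grip home",v[:2]+.175*u,"lens",v[:2]+.09*np.array([np.cos(v[2]),np.sin(v[2])]),"u",u)
E
python3 -m inch '[[[0,0,0.5],[0,0,0]],[[0,0,0.5],[0,0,0]],[[0.35,-0.5,0.5],[0,0,-0.2]],[[0.4,-1,0.5],[0,0,-0.4]],[[0.4,-1,0.5],[0,0,-0.4]],[[0.4,-1,0.5],[0,0,-0.4]],[[0.4,-1,0.5],[0,0,-0.4]]]' 0
```

```text
[ 0.518  -0.1623  0.1067]
[0.5539 0.0827 0.1072]
[ 0.6709 -0.1315  0.1074]
[ 0.452  -0.0293  0.1284]
fit [ 0.5787 -0.0432 -0.1272] -7.2856528042671345 [-0.0043 -0.0002 -0.0038  0.0043  0.004   0.0002 -0.0038  0.0022 -0.0028
  0.0042]
grip tri [ 0.5459549  -0.22366722  0.09841042]
grip home [ 0.55647091 -0.21679294] lens [ 0.66793711 -0.05461931] u [-0.12681623 -0.99192623]
time: 3.48
tool_pos: [0.3621, 0.4121, 0.3062]
ee_rot: [0.506, 0.863, 0.001, -0.0]
wrist_force: [0.1, 0.5, -0.7]
grip_width: 0.0942
grip_force: 0.0
```

```bash
python3 -m inch '[[[0.3,-0.5,0],[0,0,-0.2]],[[0.3,-1,0],[0,0,-0.43]],[[0.3,-1,0],[0,0,-0.43]],[[0.3,-1,0],[0,0,-0.43]],[[0.3,-1,0],[0,0,-0.43]]]'
python3 -m inch '[[[0.2,-1,0],[0,0,0]],[[0.2,-1,0],[0,0,0]],[[0.2,-1,0],[0,0,0]],[[0.2,-1,0],[0,0,0]]]'
python3 -m inch '[[[0.2,-1,0],[0,0,0]],[[0.2,-1,0],[0,0,0]],[[0.2,-1,0],[0,0,0]],[[0.2,-1,0],[0,0,0]],[[0.2,-1,0],[0,0,0]],[[0.2,-1,0],[0,0,0]]]'
python3 - <<'E'
from h import *
c=cam("wrist");save(c,"w0.png")
for q,z in(("post0",.109),("lock_grip",.094),("hub",.054),("tri_dish",.054),("lens",.207)):
    for r in spotter.landmark_of("wrist",q):print(q,round(r["p"],2),np.round(r["uv"],1),np.round(atz(c,r["uv"],z),4))
E
```

```text
time: 4.1
tool_pos: [0.4217, 0.2135, 0.3059]
ee_rot: [0.762, 0.647, 0.0, -0.0]
wrist_force: [-0.5, 1.2, -0.6]
grip_width: 0.0939
grip_force: 0.0
time: 4.6
tool_pos: [0.4622, 0.0121, 0.3059]
ee_rot: [0.762, 0.648, 0.0, 0.0]
wrist_force: [-0.9, 0.5, -0.3]
grip_width: 0.0943
grip_force: 0.0
time: 5.35
tool_pos: [0.502, -0.1844, 0.3052]
ee_rot: [0.761, 0.649, -0.0, -0.0]
wrist_force: [0.1, -0.4, 0.6]
grip_width: 0.0946
grip_force: 0.0
post0 0.92 [441.7 131.5] [ 0.6706 -0.1392  0.109 ]
post0 0.8 [244.   66.8] [ 0.4411 -0.0266  0.109 ]
post0 0.56 [324.  168.1] [ 0.5169 -0.1614  0.109 ]
lock_grip 0.93 [355.3 202.9] [ 0.553  -0.2191  0.094 ]
hub 0.63 [348.5  70.4] [ 0.5706 -0.0424  0.054 ]
tri_dish 0.94 [299.  116.6] [ 0.4931 -0.0912  0.054 ]
lens 0.66 [477.6  37.2] [ 0.6634 -0.056   0.207 ]
```

View pics/w0.png

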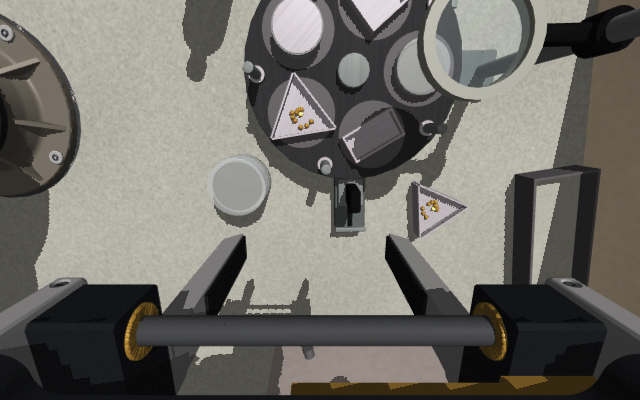

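The wrist view shows the grip at (355,203), with the track nearly vertical in the picture. The stand yaw is therefore about -9°, matching the tool. The grip is near (0.550, -0.221).

```bash
python3 -m inch '[[[0.24,-0.18,0],[0,0,0]],[[0.24,-0.18,-0.3],[0,0,0]],[[0.24,-0.18,-0.6],[0,0,0]],[[0.24,-0.18,-0.8],[0,0,0]],[[0.24,-0.18,-0.9],[0,0,0]],[[0.24,-0.18,-0.9],[0,0,0]]]' 0.2
python3 -m inch '[[[0,0,-0.15],[0,0,0]],[[0,0,-0.32],[0,0,0]],[[0,0,-0.32],[0,0,0]],[[0,0,-0.32],[0,0,0]]]'
python3 -m inch '[[[0,0,0],[0,0,0]],[[0,0,0],[0,0,0]],[[0,0,0],[0,0,0]],[[0,0,0],[0,0,0]],[[0,0,0],[0,0,0]],[[0,0,0],[0,0,0]],[[0,0,0],[0,0,0]],[[0,0,0],[0,0,0]]]' 1 15
```

```text
time: 6.4
tool_pos: [0.5491, -0.2223, 0.1252]
ee_rot: [0.762, 0.647, -0.0, -0.0]
wrist_force: [-0.4, -0.6, -0.7]
grip_width: 0.0751
grip_force: 0.0
time: 6.9
tool_pos: [0.5504, -0.223, 0.0635]
ee_rot: [0.762, 0.647, 0.001, 0.001]
wrist_force: [-0.2, 0.1, 0.2]
grip_width: 0.0756
grip_force: 0.0
time: 7.9
tool_pos: [0.5519, -0.2227, 0.0618]
ee_rot: [0.762, 0.648, 0.001, 0.002]
wrist_force: [14.2, -3.9, -10.5]
grip_width: 0.0162
grip_force: 15.0
```

```bash
python3 -m inch '[[[0.02,0,0],[0,0,0]],[[0.02,0,0],[0,0,0]],[[0.01,-0.04,0],[0,0,0]],[[0.005,-0.08,0],[0,0,0]],[[0,-0.12,0],[0,0,0]],[[-0.01,-0.16,0],[0,0,0]],[[-0.01,-0.18,0],[0,0,0]],[[-0.01,-0.18,0],[0,0,0]],[[-0.01,-0.18,0],[0,0,0]]]'
```

```text
time: 9.02
tool_pos: [0.5476, -0.2577, 0.0616]
ee_rot: [0.762, 0.647, 0.0, -0.0]
wrist_force: [0.2, 4.7, 7.7]
grip_width: 0.0163
grip_force: 15.0
```

```bash
python3 -m inch '[[[0,0,0],[0,0,0]],[[0,0,0],[0,0,0]],[[0,0,0],[0,0,0]],[[0,0,0.3],[0,0,0]],[[0,0,0.6],[0,0,0]],[[0,0,0.9],[0,0,0]],[[-0.3,0.3,1],[0,0,0]],[[-0.49,0.59,1],[0,0,0]],[[-0.49,0.59,1],[0,0,0]],[[-0.49,0.59,1],[0,0,0]],[[-0.49,0.59,1],[0,0,0]]]' 0
python3 - <<'E'
from h import *
c=cam("wrist");save(c,"w1.png")
for q,z in(("post0",.109),("lock_grip",.094),("hub",.054),("tri_dish",.054)):
    for r in spotter.landmark_of("wrist",q):print(q,round(r["p"],2),np.round(r["uv"],1),np.round(atz(c,r["uv"],z),4))
c=cam("side")
for r in spotter.landmark_of("side","lock_grip"):print("side",r["p"],np.round(r["uv"],1),np.round(atz(c,r["uv"],.094),4))
E
```

```text
time: 10.4
tool_pos: [0.4497, -0.1407, 0.2617]
ee_rot: [0.762, 0.647, 0.0, 0.0]
wrist_force: [0.3, -0.4, 0.3]
grip_width: 0.0941
grip_force: 0.0
post0 0.96 [527.1   4.4] [0.6903 0.0181 0.109 ]
post0 0.86 [293.8  92.1] [ 0.4453 -0.0246  0.109 ]
post0 0.81 [373.6 205.8] [ 0.5163 -0.1654  0.109 ]
post0 0.81 [505.6 159.2] [ 0.6716 -0.1347  0.109 ]
hub 0.57 [399.4  93.6] [ 0.5731 -0.042   0.054 ]
tri_dish 0.66 [343.6 143.9] [ 0.4954 -0.092   0.054 ]
side 0.83 [367.2 363.3] [ 0.5407 -0.2556  0.094 ]
```

View pics/w1.png

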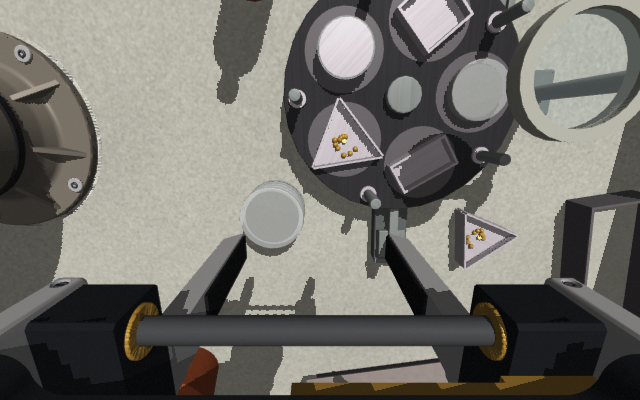

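The wrist view shows post at (296,95), about (0.446, -0.024). The slider is out: grip at y ≈ -0.256. I'll grasp that post next.

```bash
python3 -m inch '[[[0,0.2,0],[0,0,-0.3]],[[-0.01,0.4,0],[0,0,-0.6]],[[-0.015,0.585,0],[0,0,-1]],[[-0.015,0.585,0],[0,0,-1]],[[-0.015,0.585,0],[0,0,-1]],[[-0.015,0.585,0],[0,0,-1]],[[-0.015,0.585,0],[0,0,-1]],[[-0.015,0.585,0],[0,0,-1]],[[-0.015,0.585,0],[0,0,-1]],[[-0.015,0.585,0],[0,0,-1]],[[-0.015,0.585,0],[0,0,-1]],[[-0.015,0.585,-0.3],[0,0,-1]],[[-0.015,0.585,-0.5],[0,0,-1]],[[-0.015,0.585,-0.7],[0,0,-1]],[[-0.015,0.585,-0.88],[0,0,-1]],[[-0.015,0.585,-0.88],[0,0,-1]],[[-0.015,0.585,-0.88],[0,0,-1]]]'
python3 -m inch '[[[0,0,0],[0,0,0]],[[0,0,0],[0,0,0]],[[0,0,0],[0,0,0]],[[0,0,0],[0,0,0]],[[0,0,0],[0,0,0]],[[0,0,0],[0,0,0]],[[0,0,0],[0,0,0]],[[0,0,0],[0,0,0]]]' 1 15
python3 - <<'E'
import numpy as np
a=np.array([1,3,6,10,14,18,23,28,33,38,43,48,53,58,62,66,69,71,72,72])
p=lambda d:.132*np.c_[np.cos(np.radians(171+d)),np.sin(np.radians(171+d))]
s=(p(a)-p(0*a))/.2
print(",".join(f"[[{x:.3f},{y:.3f},0],[0,0,{d/90:.3f}]]" for (x,y),d in zip(s,a)))
E
```

```text
time: 12.88
tool_pos: [0.4469, -0.0236, 0.0865]
ee_rot: [0.997, -0.081, 0.0, -0.0]
wrist_force: [0.4, 0.1, 0.5]
grip_width: 0.094
grip_force: 0.0
time: 13.88
tool_pos: [0.446, -0.0239, 0.0854]
ee_rot: [0.997, -0.081, -0.0, 0.0]
wrist_force: [-2.1, -3.9, 2.1]
grip_width: 0.0174
grip_force: 2.1
[[-0.002,-0.011,0],[0,0,0.011]],[[-0.005,-0.034,0],[0,0,0.033]],[[-0.007,-0.069,0],[0,0,0.067]],[[-0.008,-0.115,0],[0,0,0.111]],[[-0.006,-0.161,0],[0,0,0.156]],[[0.000,-0.206,0],[0,0,0.200]],[[0.011,-0.263,0],[0,0,0.256]],[[0.028,-0.318,0],[0,0,0.311]],[[0.049,-0.372,0],[0,0,0.367]],[[0.075,-0.423,0],[0,0,0.422]],[[0.105,-0.472,0],[0,0,0.478]],[[0.139,-0.519,0],[0,0,0.533]],[[0.177,-0.562,0],[0,0,0.589]],[[0.219,-0.601,0],[0,0,0.644]],[[0.255,-0.630,0],[0,0,0.689]],[[0.292,-0.657,0],[0,0,0.733]],[[0.322,-0.675,0],[0,0,0.767]],[[0.342,-0.686,0],[0,0,0.789]],[[0.352,-0.691,0],[0,0,0.800]],[[0.352,-0.691,0],[0,0,0.800]]
```

```bash
python3 -m inch '[[[0,0,0],[0,0,0]],[[0,0,0],[0,0,0]],[[0,0,0],[0,0,0]]]' 1 15
python3 -m inch '[[[0,-0.01,0],[0,0,0.01]],[[-0.005,-0.035,0],[0,0,0.03]],[[-0.005,-0.07,0],[0,0,0.07]],[[-0.01,-0.115,0],[0,0,0.11]],[[-0.005,-0.16,0],[0,0,0.155]],[[0,-0.205,0],[0,0,0.2]],[[0.01,-0.26,0],[0,0,0.255]],[[0.03,-0.32,0],[0,0,0.31]],[[0.05,-0.37,0],[0,0,0.365]],[[0.075,-0.42,0],[0,0,0.42]],[[0.105,-0.47,0],[0,0,0.48]],[[0.14,-0.52,0],[0,0,0.535]],[[0.175,-0.56,0],[0,0,0.59]],[[0.22,-0.6,0],[0,0,0.645]],[[0.255,-0.63,0],[0,0,0.69]],[[0.29,-0.655,0],[0,0,0.735]],[[0.32,-0.675,0],[0,0,0.765]],[[0.34,-0.685,0],[0,0,0.79]],[[0.35,-0.69,0],[0,0,0.8]],[[0.35,-0.69,0],[0,0,0.8]]]'
python3 - <<'E'
from h import *
s=bot.observe();print(s["wrist_force"],s["wrist_torque"],s["grip_width"],s["tool_pos"])
c=cam("side");save(c,"s2.png")
for q,z in(("post0",.109),("tri_dish",.054),("tin",.054),("long_boat",.054),("square_dish",.054),("petri",.054)):
    for r in spotter.landmark_of("side",q)[:5 if q[0:4]=="post" else 1]:print(q,round(r["p"],2),np.round(r["uv"],1),np.round(atz(c,r["uv"],z),4))
E
```

```text
time: 14.25
tool_pos: [0.4461, -0.0235, 0.0854]
ee_rot: [0.997, -0.081, -0.0, 0.0]
wrist_force: [-3.7, -2.4, 2.2]
grip_width: 0.0135
grip_force: 15.0
time: 16.75
tool_pos: [0.5165, -0.1629, 0.0855]
ee_rot: [0.854, 0.52, -0.0, 0.001]
wrist_force: [-0.3, -8.9, -1.9]
grip_width: 0.0138
grip_force: 15.0
[-0.25169666 -8.85240899 -1.88692834] [-2.15336129  0.30331156  0.1051262 ] 0.013801695775515387 [ 0.51651122 -0.16292988  0.08547067]
post0 0.94 [400.2 291.3] [ 0.6689 -0.1373  0.109 ]
post0 0.91 [340.9 320.9] [ 0.5167 -0.1616  0.109 ]
post0 0.85 [292.5 276. ] [ 0.445 -0.027  0.109]
tri_dish 0.74 [364.5 309.4] [ 0.5893 -0.1333  0.054 ]
tin 0.48 [318.8 303.5] [ 0.4909 -0.0872  0.054 ]
long_boat 0.68 [380.1 273.6] [ 0.6625 -0.0578  0.054 ]
square_dish 0.72 [312.6 264.6] [0.5076 0.0174 0.054 ]
petri 0.52 [269.2 247.9] [0.4125 0.0995 0.054 ]
```

View pics/s2.png

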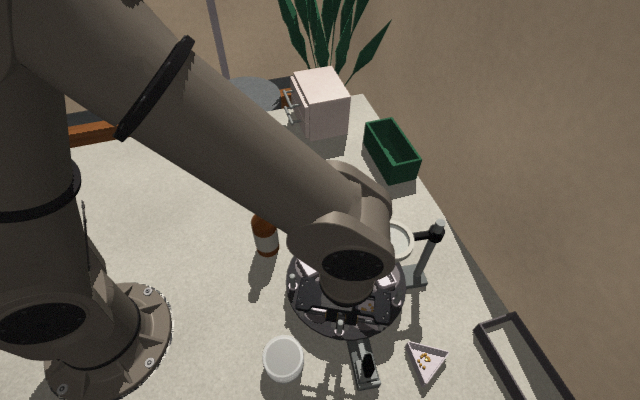

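The side view shows posts at (341,321), (400,291) and (292,276), back at the detent places. One 72° step is done and the long boat is now under the lens. I'll release, go back and repeat with the next post.

```bash
python3 -m inch '[[[0,0,0],[0,0,0]],[[0,0,0],[0,0,0]],[[0,0,0],[0,0,0]],[[0,0,0],[0,0,0]],[[0,0,0.2],[0,0,0]],[[0,0,0.35],[0,0,0]],[[0,0,0.35],[0,0,0]],[[-0.1,0.2,0.35],[0,0,-0.2]],[[-0.2,0.4,0.35],[0,0,-0.4]],[[-0.35,0.69,0.35],[0,0,-0.8]],[[-0.35,0.69,0.35],[0,0,-0.8]],[[-0.35,0.69,0.35],[0,0,-0.8]],[[-0.35,0.69,0.35],[0,0,-0.8]],[[-0.35,0.69,0.35],[0,0,-0.8]],[[-0.35,0.69,0.35],[0,0,-0.8]],[[-0.35,0.69,0.35],[0,0,-0.8]],[[-0.35,0.69,0.15],[0,0,-0.8]],[[-0.35,0.69,0],[0,0,-0.8]],[[-0.35,0.69,0],[0,0,-0.8]],[[-0.35,0.69,0],[0,0,-0.8]]]' 0
python3 -m inch '[[[0,0,0],[0,0,0]],[[0,0,0],[0,0,0]],[[0,0,0],[0,0,0]],[[0,0,0],[0,0,0]],[[0,0,0],[0,0,0]],[[0,0,0],[0,0,0]],[[0,0,0],[0,0,0]],[[0,0,0],[0,0,0]],[[0,0,0],[0,0,0]],[[0,0,0],[0,0,0]],[[0,0,0],[0,0,0]]]' 1 15
```

```text
time: 19.6
tool_pos: [0.4467, -0.0236, 0.0863]
ee_rot: [0.997, -0.081, 0.0, -0.0]
wrist_force: [-0.6, 0.2, 0.4]
grip_width: 0.094
grip_force: 0.0
time: 20.98
tool_pos: [0.446, -0.0235, 0.0854]
ee_rot: [0.997, -0.081, -0.0, -0.0]
wrist_force: [-3.8, -3.5, 1.6]
grip_width: 0.0134
grip_force: 15.0
```

```bash
python3 -m inch '[[[0,-0.01,0],[0,0,0.01]],[[-0.005,-0.035,0],[0,0,0.03]],[[-0.005,-0.07,0],[0,0,0.07]],[[-0.01,-0.115,0],[0,0,0.11]],[[-0.005,-0.16,0],[0,0,0.155]],[[0,-0.205,0],[0,0,0.2]],[[0.01,-0.26,0],[0,0,0.255]],[[0.03,-0.32,0],[0,0,0.31]],[[0.05,-0.37,0],[0,0,0.365]],[[0.075,-0.42,0],[0,0,0.42]],[[0.105,-0.47,0],[0,0,0.48]],[[0.14,-0.52,0],[0,0,0.535]],[[0.175,-0.56,0],[0,0,0.59]],[[0.22,-0.6,0],[0,0,0.645]],[[0.255,-0.63,0],[0,0,0.69]],[[0.29,-0.655,0],[0,0,0.735]],[[0.32,-0.675,0],[0,0,0.765]],[[0.34,-0.685,0],[0,0,0.79]],[[0.35,-0.69,0],[0,0,0.8]],[[0.35,-0.69,0],[0,0,0.8]]]'
python3 -m inch '[[[0,0,0],[0,0,0]],[[0,0,0],[0,0,0]],[[0,0,0],[0,0,0]],[[0,0,0],[0,0,0]],[[0,0,0.2],[0,0,0]],[[0,0,0.5],[0,0,0]],[[0,0,0.8],[0,0,0]],[[0,0,0.9],[0,0,0]],[[0,-0.2,0.9],[0,0,0.1]],[[0.1,-0.4,0.9],[0,0,0.2]],[[0.1,-0.4,0.9],[0,0,0.2]],[[0.1,-0.4,0.9],[0,0,0.2]],[[0.1,-0.4,0.9],[0,0,0.2]]]' 0
python3 - <<'E'
from h import *
for n in("wrist","side","top"):
  c=cam(n);save(c,n+"3.png")
  for q,z in(("post0",.109),("tri_dish",.054),("lens",.207),("lock_grip",.094)):
    for r in spotter.landmark_of(n,q)[:5 if q[0:4]=="post" else 1]:print(n,q,round(r["p"],2),np.round(r["uv"],1),np.round(atz(c,r["uv"],z),4))
E
```

```text
time: 23.48
tool_pos: [0.5165, -0.1629, 0.0854]
ee_rot: [0.854, 0.52, -0.0, 0.001]
wrist_force: [-0.7, -8.8, -2.1]
grip_width: 0.0137
grip_force: 15.0
time: 25.1
tool_pos: [0.5362, -0.2403, 0.2655]
ee_rot: [0.762, 0.647, 0.0, -0.0]
wrist_force: [1.0, 0.6, -1.1]
grip_width: 0.0941
grip_force: 0.0
wrist post0 0.82 [288.4 130.6] [ 0.518  -0.1628  0.109 ]
wrist post0 0.7 [421.2  81.2] [ 0.669  -0.1354  0.109 ]
wrist post0 0.56 [191.4   7.6] [ 0.4437 -0.0283  0.109 ]
wrist tri_dish 0.69 [397.8  18.5] [ 0.6655 -0.0575  0.054 ]
side post0 0.89 [289.5 278.6] [ 0.4365 -0.0314  0.109 ]
side post0 0.67 [317.3 229.3] [0.5405 0.0823 0.109 ]
side post0 0.65 [341.8 322.4] [ 0.5174 -0.1653  0.109 ]
side post0 0.44 [426.7 363.3] [ 0.6516 -0.2946  0.109 ]
side lock_grip 0.74 [369.3 361.9] [ 0.5459 -0.2544  0.094 ]
top post0 0.96 [378.2 242.2] [ 0.4504 -0.0281  0.109 ]
top post0 0.95 [357.5 145.5] [0.6971 0.0196 0.109 ]
top post0 0.88 [431.2 213.8] [ 0.5206 -0.1655  0.109 ]
top post0 0.67 [418.5 152.6] [ 0.6782 -0.1378  0.109 ]
top post0 0.58 [329.4 200.4] [0.5567 0.0936 0.109 ]
top tri_dish 0.57 [379.5 161.7] [ 0.664  -0.0481  0.054 ]
top lens 0.6 [396.3 147.5] [ 0.6719 -0.0548  0.207 ]
top lock_grip 0.88 [462.4 203.6] [ 0.5467 -0.2536  0.094 ]
```

View pics/wrist3.png

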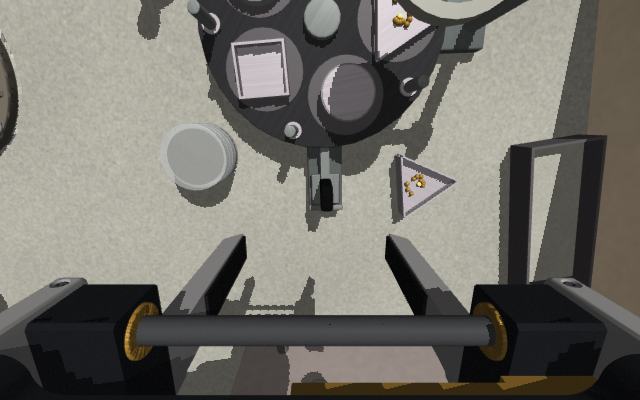

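View pics/side3.png

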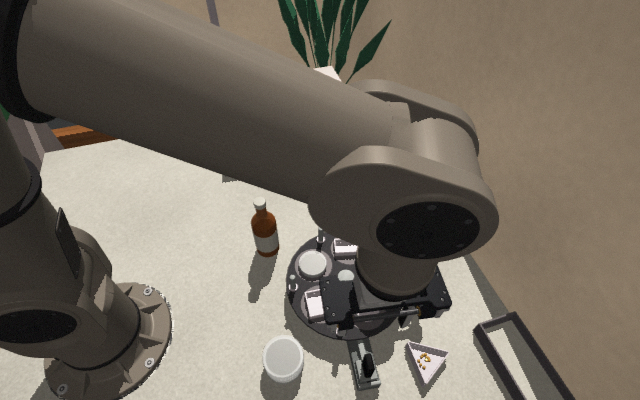

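Wrist view: the triangular dish is under the lens, about (400,20), and posts at (290,130) and (410,87) match the detent places. The grip, drawn out, is at (325,195). The side view shows the bystanders in view standing where they were. Now the lock goes home.

```bash
python3 -m inch '[[[0.06,-0.09,0],[0,0,0]],[[0.06,-0.09,-0.3],[0,0,0]],[[0.06,-0.09,-0.6],[0,0,0]],[[0.06,-0.09,-0.8],[0,0,0]],[[0.06,-0.09,-1],[0,0,0]],[[0.06,-0.09,-1],[0,0,0]],[[0.06,-0.09,-1],[0,0,0]]]' 0.2
python3 -m inch '[[[0,0,0],[0,0,0]],[[0,0,0],[0,0,0]],[[0,0,0],[0,0,0]],[[0,0,0],[0,0,0]],[[0,0,0],[0,0,0]],[[0,0,0],[0,0,0]],[[0,0,0],[0,0,0]],[[0,0,0],[0,0,0]]]' 1 15
python3 -m inch '[[[0.005,0.04,0],[0,0,0]],[[0.01,0.08,0],[0,0,0]],[[0.02,0.12,0],[0,0,0]],[[0.025,0.16,0],[0,0,0]],[[0.03,0.18,0],[0,0,0]],[[0.03,0.19,0],[0,0,0]],[[0.03,0.2,0],[0,0,0]],[[0.03,0.2,0],[0,0,0]],[[0.03,0.2,0],[0,0,0]]]'
```

```text
time: 26.72
tool_pos: [0.5489, -0.2599, 0.0669]
ee_rot: [0.762, 0.647, 0.0, 0.001]
wrist_force: [0.2, 0.1, 0.6]
grip_width: 0.075
grip_force: 0.0
time: 27.72
tool_pos: [0.5475, -0.2593, 0.0654]
ee_rot: [0.762, 0.647, -0.0, -0.001]
wrist_force: [-5.4, 1.9, 4.7]
grip_width: 0.016
grip_force: 15.0
time: 28.85
tool_pos: [0.5523, -0.223, 0.0654]
ee_rot: [0.763, 0.646, -0.002, 0.001]
wrist_force: [-8.9, -17.5, 2.3]
grip_width: 0.0164
grip_force: 15.1
```

```bash
python3 -m inch '[[[0,0,0],[0,0,0]],[[0,0,0],[0,0,0]],[[0,0,0],[0,0,0]],[[0,0,0],[0,0,0]],[[0,0,0.3],[0,0,0]],[[0,0,0.6],[0,0,0]],[[0,0,0.9],[0,0,0]],[[0,0,1],[0,0,0]],[[0,-0.4,1],[0,0,0]],[[0,-0.4,1],[0,0,0]],[[0,-0.4,1],[0,0,0]],[[0,-0.4,1],[0,0,0]],[[0,-0.4,1],[0,0,0]]]' 0
python3 - <<'E'
from h import *
for n in("wrist","top"):
  c=cam(n);save(c,n+"4.png")
  for q,z in(("post0",.109),("tri_dish",.054),("lens",.207),("lock_grip",.094)):
    for r in spotter.landmark_of(n,q)[:5 if q[0:4]=="post" else 1]:print(n,q,round(r["p"],2),np.round(r["uv"],1),np.round(atz(c,r["uv"],z),4))
E
```

```text
time: 30.48
tool_pos: [0.5546, -0.2981, 0.2654]
ee_rot: [0.762, 0.648, 0.0, -0.0]
wrist_force: [-0.5, 1.1, -0.0]
grip_width: 0.0938
grip_force: 0.0
wrist post0 0.72 [402.3  23.9] [ 0.6715 -0.1352  0.109 ]
wrist post0 0.62 [261.1  78.9] [ 0.5174 -0.1629  0.109 ]
wrist lens 0.27 [399.3  23.7] [ 0.639  -0.1588  0.207 ]
wrist lock_grip 0.71 [305.9 125. ] [ 0.5563 -0.2177  0.094 ]
top post0 0.88 [333.3 198.8] [0.5607 0.0837 0.109 ]
top post0 0.78 [358.2 148.9] [0.6883 0.018  0.109 ]
top post0 0.71 [431.1 212.7] [ 0.5234 -0.1653  0.109 ]
top post0 0.69 [419.1 153.2] [ 0.6766 -0.1393  0.109 ]
top post0 0.55 [378.6 243.4] [ 0.4474 -0.029   0.109 ]
top tri_dish 0.66 [379.5 162.7] [ 0.6612 -0.0481  0.054 ]
top lens 0.8 [396.7 149.2] [ 0.6679 -0.0556  0.207 ]
top lock_grip 0.79 [453.1 201.6] [ 0.5521 -0.2293  0.094 ]
```

View pics/wrist4.png

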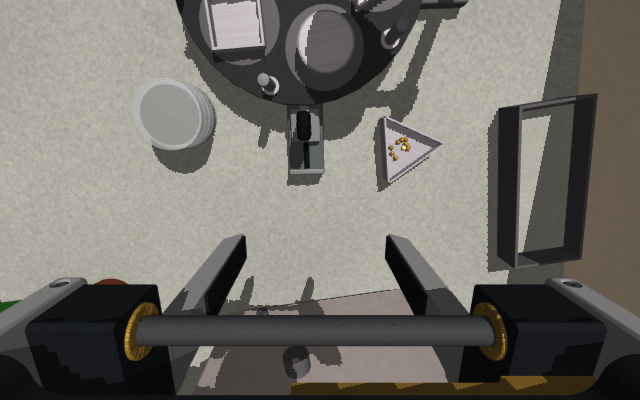

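Run:
```python
from h import *
c=cam("side")
for q,z in(("tri_dish",.054),("lens",.207),("post0",.109),("lock_grip",.094)):
    for r in spotter.landmark_of("side",q)[:3]:print(q,round(r["p"],2),np.round(r["uv"],1),np.round(atz(c,r["uv"],z),4))
a=cv2.imread("pics/top4.png")[110:260,310:480];b=c[0]["frame"][200:350,260:430,::-1]
cv2.imwrite("pics/f.png",cv2.resize(np.hstack([a,b]),None,fx=2.3,fy=2.3,interpolation=cv2.INTER_CUBIC))
```

```text
tri_dish 0.38 [379.5 271.2] [ 0.6638 -0.0512  0.054 ]
post0 0.98 [342.5 323.9] [ 0.5177 -0.1688  0.109 ]
post0 0.71 [318.3 228.1] [0.5441 0.0851 0.109 ]
post0 0.57 [292.3 278.1] [ 0.4431 -0.0321  0.109 ]
lock_grip 0.34 [363.2 308.2] [ 0.5772 -0.144   0.094 ]
```

View pics/f.png

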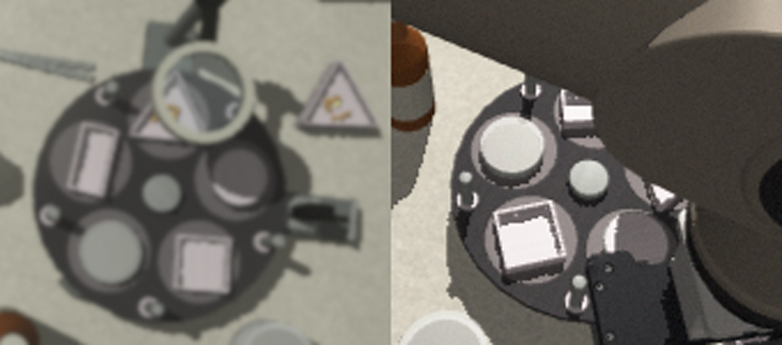

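The top half shows every dish on its station, the triangular one under the lens at about (180,115), and the lock home at (320,215). I'm handing it in.

```bash
python3 -c "
from rig import bot
print(bot.close_job())"
```

```text
the job is handed in; nothing more can be done
None
```

I drew the lock out, turned the table +144° in two detent steps so the triangular dish stands under the lens, slid the lock home and handed the job in at about 31 s; no verdict was returned.

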